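# Slide a bare circuit board to the edge, pick it up and seat it in its chassis

## Robot

A 6-joint arm with a two-finger parallel gripper is mounted at the origin on the work surface; the furniture and walls round the work are solid. World frame = base frame: x ahead of the robot, y to its left, z up, the work surface at z = 0. Lengths are in m, angles in degrees, forces in N, time in s.
With the tool pointing down it reaches from about 0.35 to 0.725 m from the base axis. Payload 6 kg.
Tool frame: the origin (TCP) lies on the mounting face of the last link; the fingertips stand 173 mm ahead of it and the grasp point (between the pads) lies 155 mm ahead of it; z points along the fingers, y is the line along which they close (so a half turn about z gives the same grasp; the last joint's range is limited). The gripper opens to 85 mm and grips with 20 to 120 N. Pads are 22 mm wide; open, the fingers measure 114 mm over their backs; the gripper's body (76 mm by 85 mm) begins 54 mm behind the grasp point. The pads swing forward as they close: fully open they stand 13 mm farther back than shut.
Start: joints at [91.484, 2.303, 4.859, 0, -92.561, -19.12], TCP at [0.182, 0.572, 0.405] pointing down, gripper open.
Joint ranges: [-146.85, 146.85], [-73.84, 115.35], [-62.03, 85.46], [-188.31, 113.3], [-161.28, -10.13], [-171.36, 171.36]. Speed limits (degrees/s): [147.25, 147.25, 172.46, 180, 180, 180].

## Interface

Orientations are given as a 3x3 rotation matrix whose columns are the frame's x, y, z axes.
In Python, from plant import r, vision gives the robot as it stands.
- The arm moves only by the tool play_rows, never from a script. Its argument "steps" is one flat list of numbers, 7 for each row, row after row: the shift along the tool's x, y, z in mm, then the turn, a rotation vector about the tool's x, y, z in degrees, then the opening, from 0 (shut) to 1 (fully open). In form: [x, y, z, ax, ay, az, claw, x, y, z, ax, ay, az, claw, ...]. A call has 1 to 12 rows; each row shifts and turns the commanded pose from where the row before left it, along the tool's axes as they then stand; what a row does not reach is not made up. A row lasts 1/8 s, in which the tool goes at most 62.5 mm and 10.7 degrees, less where a joint would pass 70% of its speed; a pose out of reach is approached as far as the arm can. A call is refused whole if a number of a shift passes 62.5 or a number of a turn 10.7, either way. A call with a gripper value outside its range is refused whole. The fingers move at their own pace and stop on an object; the grip force is fixed at half the most. Time passes only in rows, so rows that do not move let the fingers close. It gives the time, the measured TCP pose, the force, the opening and the grip force at its end, in the units of the state.
- r.get_state(): the state, without advancing time (a new reading comes with each control period).
- vision.snapshot(name): name is "scene" or "top" or "wrist"; returns the picture (480x640x3 uint8, blue, green, red); there is no depth.
- vision.get_calibration(name): a dict with "fovy" (degrees; the focal length in pixels is half the picture's height over the tangent of half this angle, whatever the lens; pixels are square), "cx", "cy" (the principal point, pixels), "dist_coeffs" ([k1, k2, p1, p2, k3] as OpenCV has them; the pictures are not rectified), "position" and "attitude" of the camera in the world. Camera axes: x right, y down, z forward; pixel columns grow to the right and rows downward; lengths in m; the calibration is good to about 2 mm. A picture is of the moment at which its call begins: read the wrist's pose just before it. get_calibration takes no time and is no camera call; for the wrist camera it gives the pose at the moment of the call.
- r.sign_off(): hands the job in; it is judged then, once.
The state is a dict: "clock": time; "joint_pos": joint angles; "joint_velocities": joint speeds; "tau": joint torques, N m; "tcp_pos": TCP position; "tool_rot": TCP orientation; "force": force on the tool from outside, world axes, zero at the start; "ft_torque": the same for the moment, N m; "opening": finger opening in m; "grasp_force": force on a finger pad.
Only numpy, scipy, OpenCV 4.12 (cv2) and the standard library are available. Lean on these libraries where they do the work, as an engineer would, in place of code of your own. Each camera call takes 0.05 s, during which the arm holds its last target. There are 200 camera calls.

## Task

Fit the bare circuit board into the open instrument chassis. It lies too flat to be picked up, so press lightly on it and slide it towards you until its plain end stands well out over the near edge of the wooden fixture, take it there by its two long edges, enter the end with the brass contacts into the chassis's two card guides, let go and push it home into the connector until it stops firmly. Do not bear down or push hard on the board, never let it fall on the bench, and leave the other things where they are.

Things in the scene. Friction and masses are not known exactly. Their poses are not given: they have to be found in the camera images.
- board_center (a point): centre, half-way through its thickness, of the green bare circuit board, 100 x 60 x 2 mm, about 45 g, lying face up on the wooden fixture. x runs along the 100 mm length to the end with the brass edge contacts, which points away from the robot; z up. Its face is flat from the middle to the plain end; parts 1 mm high stand 18 mm and more from the centre towards the contacts
- board_tail (a point): middle of the board's plain end (50 mm from the centre), half-way through its thickness; axes as board_center. The board slides easily on the wood (friction about 0.3) and finger pads hold it better: a press of 3 to 10 N drags it, more than 20 N would bruise it. It lies on firm ground: a few tenths of a millimetre too deep are too hard, too high slips
- board_tip (a point): middle of the board's contact end (50 mm from the centre), half-way through its thickness; axes as board_center
- fixture: wooden drilling fixture, a fixed block 197 x 201 mm on levelling feet that lift it 2 to 7 mm. Origin: centre of its underside; x points away from the robot. Its flat top lies 42 mm above the origin, so 44 to 49 mm above the bench: feel for it. Near edge at x = -98 mm; the top is solid for 68 mm behind it, then a sight hole begins. Past the edge with its centre the board tips off; 30 mm out is good
- chassis: fixed open-top aluminium tray, 114 mm deep, 71 wide, 34 high, feet 97 across, open front to the robot. Origin: middle of the open front, at bench height; x runs into it, z up. A pale nylon card guide on each inner side has a groove for the board's long edges: floor 20 mm, ceiling 23.6 mm above the bench, 62 mm from groove bottom to groove bottom, first 10 mm flared 1.5 mm each way
- groove_mouth (a point): middle of the chassis's open front at mid-height of the grooves (21.8 mm above the bench); axes as chassis. At the back sits a black connector: its spring contacts meet the board 84 mm in and give way at 3 to 6 N, its back wall stops the contact end firmly 94 mm in, so a seated board stands 6 mm out of the front. Keep the push below 20 N, more would harm it
- small_relay: bystander: small black relay, 16 x 21 x 24 mm, between the fixture and the chassis; origin at its underside
- side_cutters: bystander: side cutters, 58 x 127 x 15 mm, lying at the left; origin at its underside
- spool: bystander: solder spool, 54 mm across, 55 mm high, standing at the right; origin at its underside
- tin: bystander: round tin, 62 mm across, 24 mm high, at the back; origin at its underside
- marker: bystander: marker pen, 14 x 132 x 15 mm, lying between the fixture and the chassis, behind the relay; origin at its underside
Not all that is in view belongs to the job. What is meant by the part that bears board_center is not purple, and is the larger of those in its own colour.

How it is judged (in metres and radians):
On the way, in this order (a step that is already met when the one before it is completed fails the run):
1. the board lies on the fixture with its plain end standing out over the near edge by 20 to 48 mm (x of board_tail in the frame of fixture between -0.146 and -0.118 m and z of board_center in the frame of fixture between 0.04 and 0.046 m and angle between board_center's own z axis and vertical below 0.06 rad), for 0.2 s.
2. the board's contact end is at least 30 mm inside both card guides (x of board_tip in the frame of chassis between 0.03 and 0.09 m and z of board_tip in the frame of chassis between 0.019 and 0.025 m and angle between the x axis of board_tip and the x axis of chassis, either way round below 0.08 rad and angle between board_tip's own z axis and vertical below 0.08 rad), for 0.2 s.
At the end, for the whole second after the job is handed in: The board lies in both card guides, level and straight (within 0.05 rad), its contact end within 1.5 mm of the connector's back wall (94 mm inside the chassis), at rest and released (x of board_tip in the frame of chassis above 0.0925 m and z of board_tip in the frame of chassis between 0.019 and 0.025 m and angle between the x axis of board_tip and the x axis of chassis, either way round below 0.05 rad and angle between board_tip's own z axis and vertical below 0.05 rad and linear speed of board below 0.01 m/s); the robot touches nothing.
It fails at once if the board is pressed on the fixture with more than 20 N (contact force between board and fixture above 20 N).
It fails at once if the board is pressed against the chassis, its guides and its connector with more than 30 N in all (the spring contacts themselves make up some 6 N of it) (contact force between board and chassis above 30 N).
It fails at once if the board falls or is laid on the bench (height (world z) of board_center below 0.012 m).
It fails at once if a bystander is shifted by more than 15 mm (distance of any of small_relay, side_cutters, spool, tin, marker from where it was at the start of the episode above 0.015 m).
It also fails if it takes over 67 s, if anything falls off the work surface, if the arm or the gripper's body presses on something with over 40 N, if the wrist force passes 120 N, or if a joint passes its speed limit or range.

## Working session

There is one attempt and no reset: what is moved stays moved. The work goes in short steps, Python scripts to look and compute and a tool call to move; the robot and the scene stay as the last step left them, time stands still between calls to the robot, and variables do not carry over. Pictures are saved under pics/ and viewed, at most 10 in all, crops included, and the job is handed in when it is done.

Besides the shell and the picture viewer there is one more tool, called after "Call:" by a JSON object that holds its "name" and its "arguments", one argument or row to a line. play_rows: Moves the arm, as the interface text tells. Its arguments: {"type":"object","properties":{"steps":{"type":"array","items":{"type":"number"}}},"required":["steps"]}

```bash
ls; mkdir -p pics; python3 - <<'E'
from plant import r, vision
import cv2, numpy as np
np.set_printoptions(precision=4,suppress=True)
print(r.get_state())
for n in ("scene","top"):
    print(n,vision.get_calibration(n)); cv2.imwrite(f"pics/{n}0.png",vision.snapshot(n))
print(vision.get_calibration("wrist"))
E
```

```text
pics
{'clock': 0.0, 'joint_pos': array([ 91.485 ,   2.3388,   4.8013,  -0.0258, -92.5596, -19.1202]), 'joint_velocities': array([ 0.034 ,  0.0031,  0.09  , -0.0878, -0.0536,  0.0469]), 'tau': array([ -0.0005, -36.8204,  34.7426,   6.9325,  -0.0053,  -0.    ]), 'tcp_pos': array([0.1817, 0.5718, 0.4037]), 'tool_rot': array([[ 0.953 , -0.3029, -0.0004],
       [-0.3029, -0.953 , -0.0017],
       [ 0.0001,  0.0017, -1.    ]]), 'force': array([-0.0932,  0.3201,  0.382 ]), 'ft_torque': array([-0.0093, -0.0151, -0.0063]), 'grasp_force': 0.0, 'opening': 0.08524272908214214}
scene {'fovy': 53.445238549180644, 'cx': 308.75918840916967, 'cy': 244.98988255058163, 'dist_coeffs': array([-0.1132,  0.    ,  0.    ,  0.    ,  0.    ]), 'position': array([-0.283 , -0.5219,  1.0168]), 'attitude': array([[ 0.5685, -0.5674,  0.5957],
       [-0.8227, -0.3884,  0.4152],
       [-0.0041, -0.7261, -0.6876]])}
top {'fovy': 57.30459271437595, 'cx': 317.7511968560025, 'cy': 238.383796051077, 'dist_coeffs': array([0.01, 0.  , 0.  , 0.  , 0.  ]), 'position': array([0.3886, 0.0831, 1.2742]), 'attitude': array([[ 0.0231, -0.9888,  0.1473],
       [-0.9997, -0.0238, -0.0032],
       [ 0.0067, -0.1472, -0.9891]])}
{'fovy': 63.42181275759037, 'cx': 319.02576469310264, 'cy': 238.73216687939737, 'dist_coeffs': array([-0.0174,  0.    ,  0.    ,  0.    ,  0.    ]), 'position': array([0.2504, 0.5504, 0.3726]), 'attitude': array([[-0.3029, -0.9151, -0.2661],
       [-0.953 ,  0.2911,  0.0838],
       [ 0.0008,  0.279 , -0.9603]])}
```

View pics/top0.png

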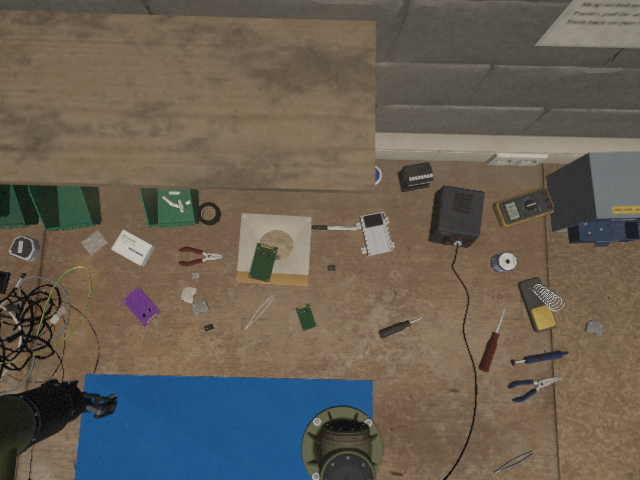

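View pics/scene0.png

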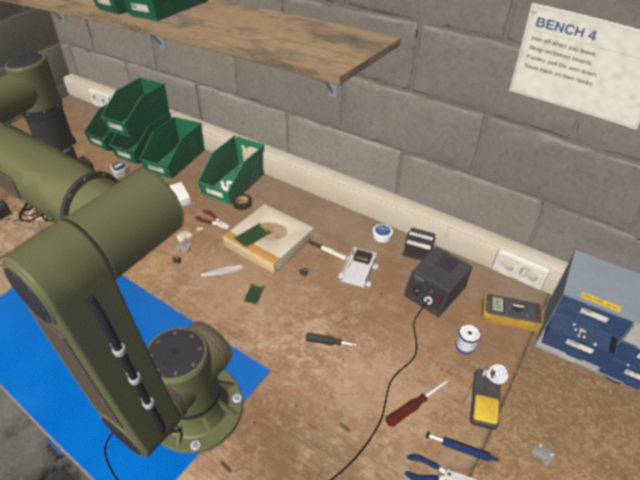

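Top view: candidates are the green board on the fixture (263,262), a smaller green board on the bench (306,317), and a purple board (142,306). I choose (263,262): it isn't purple, and it is the larger green one. I'll check that in a close crop.

```bash
cat > h.py <<'E'
import numpy as np, cv2
from plant import r, vision
from scipy.spatial.transform import Rotation as R
np.set_printoptions(precision=4,suppress=True)
def K(c):
    f=240/np.tan(np.radians(c["fovy"]/2)); return np.array([[f,0,c["cx"]],[0,f,c["cy"]],[0,0,1]])
def unproj(c,uv,z):
    n=cv2.undistortPoints(np.array(uv,float).reshape(-1,1,2),K(c),np.array(c["dist_coeffs"]))[:,0]
    d=np.c_[n,np.ones(len(n))]@np.array(c["attitude"]).T; p=np.array(c["position"])
    return p+d*((z-p[2])/d[:,2])[:,None]
def proj(c,P):
    A=np.array(c["attitude"]); t=-A.T@np.array(c["position"])
    return cv2.projectPoints(np.array(P,float).reshape(-1,3),cv2.Rodrigues(A.T)[0],t,K(c),np.array(c["dist_coeffs"]))[0][:,0]
def go(target,Rt=None):
    "shift in tool axes mm and rotvec deg from measured pose to target TCP pose"
    s=r.get_state(); A=s["tool_rot"]
    print("shift mm",A.T@(np.array(target)-s["tcp_pos"])*1e3)
    if Rt is not None: print("rot deg",np.degrees(R.from_matrix(A.T@Rt).as_rotvec()))
def down(yaw):
    "tool pointing down with y axis (finger line) at yaw deg from world y, matching start sense (y ~ -world y)"
    a=np.radians(yaw); y=np.array([np.sin(a),-np.cos(a),0]); z=np.array([0,0,-1.]); return np.c_[np.cross(y,z),y,z]
E
python3 - <<'E'
from h import *
c=vision.get_calibration("top"); im=cv2.imread("pics/top0.png")
cr=im[175:345,165:405]; cv2.imwrite("pics/topcrop.png",cv2.resize(cr,None,fx=3.3,fy=3.3,interpolation=cv2.INTER_CUBIC))
for n,uv,z in [("board",(263,262),.047),("chassis",(377,233),.03),("fix",(275,250),.046),("relay",(331,267),.02),("tin",(375,176),.02),("cutters",(200,257),.01),("shelf corner",(375,188),.4),("shelf c",(375,188),.6)]: print(n,unproj(c,uv,z))
c2=vision.get_calibration("scene")
print("shelf scene corner 340,82", [(z,unproj(c2,(338,82),z)[0]) for z in (.3,.4,.5,.6)])
E
```

```text
board [[0.5008 0.2308 0.047 ]]
chassis [[ 0.5936 -0.0907  0.03  ]]
fix [[0.5355 0.1986 0.046 ]]
relay [[0.4935 0.0392 0.02  ]]
tin [[ 0.7655 -0.0856  0.02  ]]
cutters [[0.5144 0.4173 0.01  ]]
shelf corner [[ 0.6259 -0.0346  0.4   ]]
shelf c [[ 0.5716 -0.0077  0.6   ]]
shelf scene corner 340,82 [(0.3, array([1.0779, 0.2979, 0.3   ])), (0.4, array([0.8881, 0.1835, 0.4   ])), (0.5, array([0.6982, 0.0692, 0.5   ])), (0.6, array([ 0.5083, -0.0452,  0.6   ]))]
```

View pics/topcrop.png

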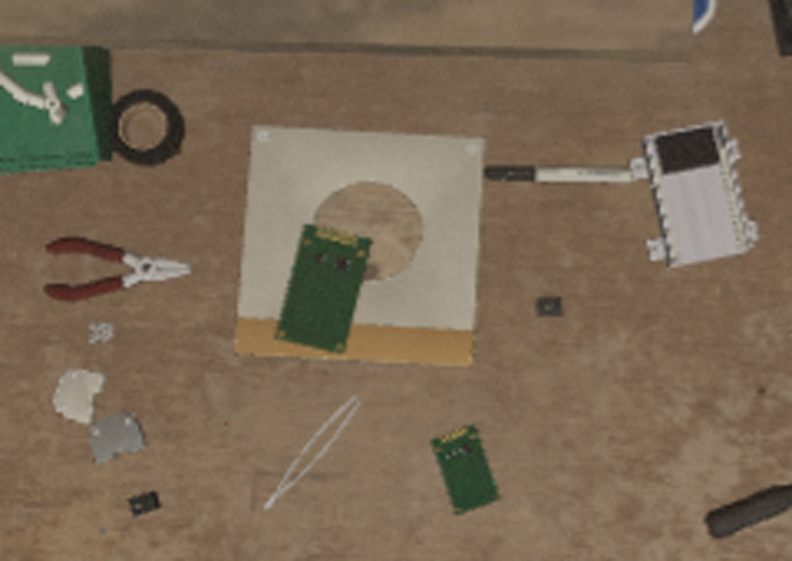

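The crop confirms it. The board on the fixture has its contacts pointing away from the robot, at crop (337,232), and its tail at (312,343). I'm moving the wrist camera over the work.

Call:
{"name": "play_rows", "arguments": {
  "steps": [0,0,0,0,0,-8.8,0,0,0,0,0,0,-8.8,0,29,49,4.5,0,0,0,0,29,49,4.5,0,0,0,0,29,49,4.5,0,0,0,0,29,49,4.5,0,0,0,0,29,49,4.5,0,0,0,0,29,49,4.5,0,0,0,0,29,49,4.5,0,0,0,0,29,49,4.5,0,0,0,0,29,49,4.5,0,0,0,0,29,49,4.5,0,0,0,0]
}}

```text
clock: 1.6
tcp_pos: [0.4719, 0.0798, 0.3595]
tool_rot: [[1.0, -0.0, 0.0], [-0.0, -1.0, 0.0], [0.0, -0.0, -1.0]]
force: [0.6, 0.7, -0.8]
opening: -0.0002
grasp_force: 0.0
```

```bash
cat > snap.py <<'E'
import sys,pickle
from h import *
n=sys.argv[1]; c=vision.get_calibration("wrist"); im=vision.snapshot("wrist"); s=r.get_state()
cv2.imwrite(f"pics/{n}.png",im); pickle.dump(c,open(f"pics/{n}.pkl","wb")); print(s["clock"],s["tcp_pos"],s["force"],s["opening"]); print(s["tool_rot"])
E
python3 snap.py w1
```

```text
1.65 [0.4736 0.0753 0.3585] [-1.0754 -1.3715 -0.6398] 0.0001757382117783181
[[ 1.     -0.0051 -0.0013]
 [-0.0051 -1.     -0.0026]
 [-0.0013  0.0026 -1.    ]]
```

View pics/w1.png

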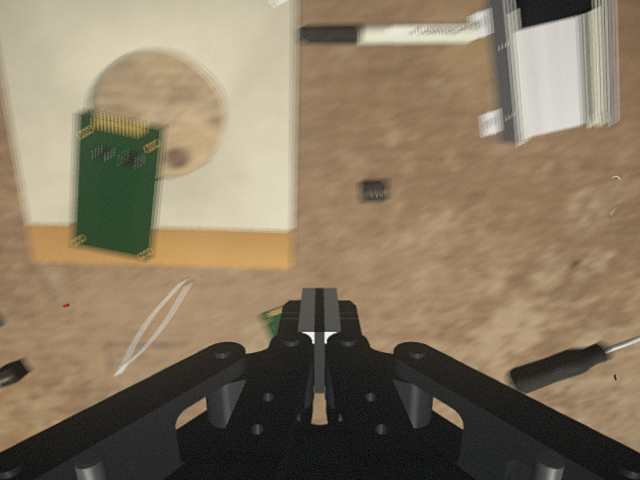

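The image is slightly motion-blurred. It shows the board at corners (80,110), (168,125), (152,258) and (72,247), the fixture's near edge from (35,262) to (295,268), and the chassis front at about (515,143)–(620,124). I'll retake it settled and segment.

```bash
python3 - <<'E'
from h import *
vision.snapshot("wrist");vision.snapshot("wrist")
E
python3 snap.py w2; python3 - <<'E'
from h import *; import pickle
c=pickle.load(open("pics/w2.pkl","rb")); im=cv2.imread("pics/w2.png")
hsv=cv2.cvtColor(im,cv2.COLOR_BGR2HSV)
m=((hsv[...,0]>45)&(hsv[...,0]<90)&(hsv[...,1]>80)).astype(np.uint8); m[300:]=0;m[:,220:]=0
m=cv2.morphologyEx(m,cv2.MORPH_CLOSE,np.ones((15,15)))
P=max(cv2.findContours(m,0,2)[0],key=cv2.contourArea)
W=unproj(c,P[:,0].astype(float),.048)
rect=cv2.minAreaRect((W[:,:2]*1000).astype(np.float32)); print(rect, cv2.boxPoints(rect))
# near fixture edge: orange mask bottom
o=((hsv[...,0]>10)&(hsv[...,0]<25)&(hsv[...,1]>110)&(hsv[...,2]>150)).astype(np.uint8);
o=cv2.morphologyEx(o,cv2.MORPH_OPEN,np.ones((5,5)))
pts=[(u,np.where(o[200:300,u])[0].max()+200) for u in range(40,290,5) if o[200:300,u].any()]
W=unproj(c,pts,.047); f=np.polyfit(W[:,1],W[:,0],1); print("edge x=a*y+b",f, "yaw",np.degrees(np.arctan(-f[0])), np.std(W[:,0]-np.polyval(f,W[:,1])),W[0],W[-1])
a=im[0:280,0:320]; b=im[0:160,430:640]
cv2.imwrite("pics/w2b.png",np.vstack([cv2.resize(a,None,fx=1.25,fy=1.25)[:,:400] if 0 else cv2.resize(b,(787,600),interpolation=cv2.INTER_CUBIC)]))
E
```

```text
1.8 [0.4717 0.0806 0.359 ] [0.2079 0.3794 0.068 ] 0.000260946485040713
[[ 1.     -0.0036 -0.0013]
 [-0.0036 -1.     -0.0006]
 [-0.0013  0.0006 -1.    ]]
((498.5989074707031, 232.26144409179688), (59.5625, 99.17487335205078), 78.2790756225586) [[443.9955 213.1746]
 [541.1025 193.0277]
 [553.2023 251.3483]
 [456.0953 271.4952]]
edge x=a*y+b [0.0277 0.4339] yaw -1.5871989289226867 0.00023994452724684047 [0.4422 0.2955 0.047 ] [0.4372 0.1057 0.047 ]
```

View pics/w2b.png

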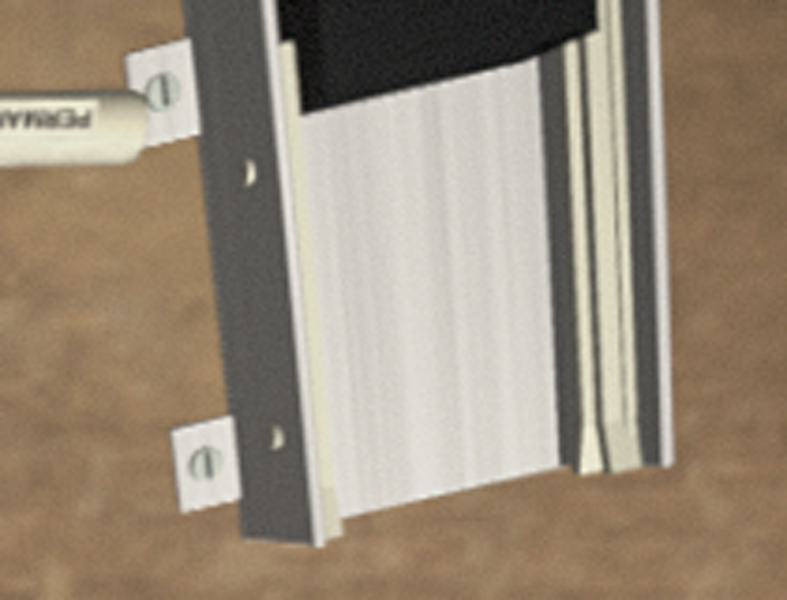

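The crop shows the chassis front top-edge ends at full-image (515,145) and (609,124), with guides and flares visible and the connector at the back. The board's measured size matches at 59.6 x 99.2 mm. I'm going above the press point.

Call:
{"name": "play_rows", "arguments": {
  "steps": [5,-30,16,0,0,0,0,6,-31,28,0,0,0,0,6,-31,28,0,0,0,0,6,-30,28,0,0,5.8,0,6,-28,27,0,0,5.9,0,0,0,0,0,0,0,0,0,0,0,0,0,0,0]
}}

```text
clock: 2.68
tcp_pos: [0.5029, 0.2316, 0.2333]
tool_rot: [[0.98, -0.201, 0.001], [-0.201, -0.98, -0.0], [0.001, 0.0, -1.0]]
force: [0.5, -0.1, 0.4]
opening: 0.0
grasp_force: 0.0
```

```bash
python3 - <<'E'
from h import *; import pickle
s=r.get_state(); print(s["tcp_pos"],s["force"],s["tool_rot"]); go([.5015,.2317,.232],down(-11.7))
c=pickle.load(open("pics/w2.pkl","rb"))
W=unproj(c,[(515.3,145.3),(609.2,124),(478.7,6.0)],.034); print(W, W[1]-W[0], np.linalg.norm(W[1]-W[0]))
print(unproj(c,[(430+240/3.75,535/3.75),(430+180/3.75,512/3.75)],.0))
E
```

```text
[0.5029 0.2316 0.2333] [ 0.465 -0.063  0.399] [[ 0.9796 -0.2008  0.0005]
 [-0.2008 -0.9796 -0.0001]
 [ 0.0005  0.     -1.    ]]
shift mm [-1.3854  0.2221  1.289 ]
rot deg [ 0.0021 -0.0298  0.1187]
[[ 0.5295 -0.0662  0.034 ]
 [ 0.5447 -0.1337  0.034 ]
 [ 0.6214 -0.0294  0.034 ]] [ 0.0152 -0.0675  0.    ] 0.06918467105403528
[[ 0.5299 -0.065   0.    ]
 [ 0.5348 -0.0513  0.    ]]
```

Call:
{"name": "play_rows", "arguments": {
  "steps": [-1.4,0,2,0,0,0,0,0,0,3,0,0,0,0,0,0,2.8,0,0,0,0,0,0,0,0,0,0,0,0,0,0,0,0,0,0]
}}

```text
clock: 3.3
tcp_pos: [0.502, 0.2311, 0.225]
tool_rot: [[0.979, -0.204, 0.0], [-0.204, -0.979, -0.0], [0.0, 0.0, -1.0]]
force: [-0.2, 0.0, -0.5]
opening: -0.0
grasp_force: 0.0
```

```bash
python3 -c "
from h import *
s=r.get_state();print(s['tcp_pos'],s['force'],s['joint_velocities'])"; python3 snap.py w3
```

```text
[0.502  0.2311 0.225 ] [-0.1661  0.0223 -0.5026] [ 0.1097  0.0213  0.1524 -0.0162 -0.0399  0.0219]
3.35 [0.502  0.2311 0.225 ] [0.6303 0.2187 0.0398] -0.00015018607961829038
[[ 0.9791 -0.2034  0.0001]
 [-0.2034 -0.9791 -0.0001]
 [ 0.0001  0.0001 -1.    ]]
```

View pics/w3.png

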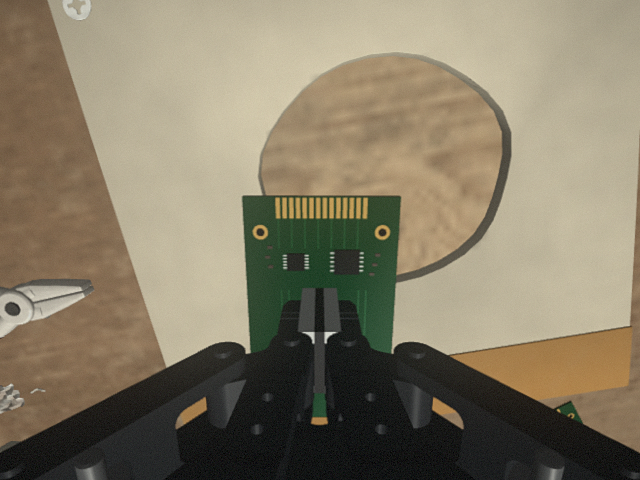

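The picture shows the closed fingertips at (319,300) centred over the board. The board's contact-end corners are at (243,196) and (401,196), and the tool is aligned with it. Now I'm feeling downward.

```bash
python3 - <<'E'
from h import *; import pickle
c=pickle.load(open("pics/w3.pkl","rb"))
for z in (.044,.046,.048,.050,.052):
    W=unproj(c,[(243,196),(401,196)],z); print(z,np.linalg.norm(W[1]-W[0]),W.mean(0))
E
```

```text
0.044 0.06153838830324752 [0.5468 0.221  0.044 ]
0.046 0.060716730472601635 [0.5472 0.2209 0.046 ]
0.048 0.05989507264195582 [0.5475 0.2209 0.048 ]
0.05 0.05907341481130997 [0.5478 0.2208 0.05  ]
0.052 0.05825175698066417 [0.5482 0.2208 0.052 ]
```

Call:
{"name": "play_rows", "arguments": {
  "steps": [0,0,0.5,0,0,0,0,0,0,0,0,0,0,0]
}}

```text
clock: 3.6
tcp_pos: [0.502, 0.2311, 0.2244]
tool_rot: [[0.979, -0.203, -0.0], [-0.203, -0.979, -0.0], [-0.0, 0.0, -1.0]]
force: [0.3, 0.1, -0.3]
opening: 0.0002
grasp_force: 0.0
```

Call:
{"name": "play_rows", "arguments": {
  "steps": [0,0,0.5,0,0,0,0,0,0,0,0,0,0,0]
}}

```text
clock: 3.85
tcp_pos: [0.502, 0.2311, 0.2238]
tool_rot: [[0.979, -0.203, -0.0], [-0.203, -0.979, -0.0], [-0.0, 0.0, -1.0]]
force: [-0.4, 0.4, -0.7]
opening: 0.0
grasp_force: 0.0
```

Call:
{"name": "play_rows", "arguments": {
  "steps": [0,0,0.5,0,0,0,0,0,0,0.4,0,0,0,0,0,0,0,0,0,0,0]
}}

```text
clock: 4.22
tcp_pos: [0.502, 0.2312, 0.2234]
tool_rot: [[0.979, -0.203, 0.0], [-0.203, -0.979, 0.0], [0.0, -0.0, -1.0]]
force: [-0.5, -0.6, 3.0]
opening: -0.0002
grasp_force: 1.5
```

Call:
{"name": "play_rows", "arguments": {
  "steps": [0,0,0.4,0,0,0,0,0,0,0,0,0,0,0]
}}

```text
clock: 4.47
tcp_pos: [0.5021, 0.2312, 0.2234]
tool_rot: [[0.979, -0.203, 0.001], [-0.203, -0.979, 0.0], [0.001, -0.0, -1.0]]
force: [-2.0, -1.4, 4.9]
opening: 0.0
grasp_force: 2.6
```

Call:
{"name": "play_rows", "arguments": {
  "steps": [0,0,0.4,0,0,0,0,0,0,0,0,0,0,0]
}}

```text
clock: 4.72
tcp_pos: [0.5022, 0.2312, 0.2234]
tool_rot: [[0.979, -0.203, 0.001], [-0.203, -0.979, 0.0], [0.001, -0.001, -1.0]]
force: [-2.0, -0.1, 6.4]
opening: 0.0002
grasp_force: 3.4
```

Call:
{"name": "play_rows", "arguments": {
  "steps": [-2,0.35,0,0,0,0,0,-2,0.35,0,0,0,0,0,-2,0.35,0,0,0,0,0]
}}

```text
clock: 5.1
tcp_pos: [0.4964, 0.2315, 0.2234]
tool_rot: [[0.979, -0.203, 0.003], [-0.203, -0.979, 0.001], [0.003, -0.002, -1.0]]
force: [1.7, -0.0, 5.1]
opening: 0.0003
grasp_force: 2.7
```

```bash
python3 snap.py w4; python3 - <<'E'
from h import *; import pickle
for n in ("w3","w4"):
    c=pickle.load(open(f"pics/{n}.pkl","rb")); im=cv2.imread(f"pics/{n}.png")
    hsv=cv2.cvtColor(im,cv2.COLOR_BGR2HSV); m=((hsv[...,0]>45)&(hsv[...,0]<90)&(hsv[...,1]>80)).astype(np.uint8)
    for v in (225,245): x=np.where(m[v,200:450])[0]; print(n,v,x.min()+200,x.max()+200)
    for u in (255,390): print(np.where(m[100:300,u])[0].min()+100)
E
```

```text
5.15 [0.4962 0.2315 0.2234] [0.1968 0.3739 5.6359] -8.902438709328511e-05
[[ 0.9791 -0.2032  0.0027]
 [-0.2032 -0.9791  0.0011]
 [ 0.0024 -0.0016 -1.    ]]
w3 225 246 398
w3 245 247 397
197
197
w4 225 244 398
w4 245 246 398
198
198
```

Call:
{"name": "play_rows", "arguments": {
  "steps": [-3.6,0.62,0,0,0,-1,0,-3.6,0.58,0,0,0,-1,0,-3.6,0.52,0,0,0,-1,0,-3.6,0.46,0,0,0,-1,0]
}}

```text
clock: 5.65
tcp_pos: [0.4818, 0.232, 0.2234]
tool_rot: [[0.991, -0.134, 0.003], [-0.134, -0.991, 0.001], [0.003, -0.002, -1.0]]
force: [1.8, -0.3, 5.6]
opening: -0.0003
grasp_force: 2.7
```

```bash
python3 snap.py w5; python3 - <<'E'
from h import *; import pickle
for n in ("w5",):
    c=pickle.load(open(f"pics/{n}.pkl","rb")); im=cv2.imread(f"pics/{n}.png")
    hsv=cv2.cvtColor(im,cv2.COLOR_BGR2HSV); m=((hsv[...,0]>45)&(hsv[...,0]<90)&(hsv[...,1]>80)).astype(np.uint8)
    for v in (225,245): x=np.where(m[v,200:450])[0]; print(n,v,x.min()+200,x.max()+200)
    for u in (255,390): print(np.where(m[100:300,u])[0].min()+100)
E
```

```text
5.7 [0.4815 0.232  0.2234] [ 0.1656 -0.2508  4.6319] -0.00031135300056954566
[[ 0.9911 -0.133   0.0026]
 [-0.133  -0.9911  0.0012]
 [ 0.0024 -0.0016 -1.    ]]
w5 225 247 400
w5 245 245 398
200
198
```

Call:
{"name": "play_rows", "arguments": {
  "steps": [-3.6,0.36,0.1,0,0,-1,0,-3.6,0.3,0.1,0,0,-1,0,-3.6,0.24,0,0,0,-1,0,-3.6,0.17,0,0,0,-1,0,-3.6,0.1,0,0,0,-1,0,-3.6,0.05,0,0,0,-1,0,0,0,0,0,0,0,0,0,0,0,0,0,0,0,0,0,0,0,0,0,0]
}}

```text
clock: 6.82
tcp_pos: [0.46, 0.2328, 0.2234]
tool_rot: [[1.0, -0.03, 0.002], [-0.03, -1.0, 0.001], [0.002, -0.001, -1.0]]
force: [-0.7, -0.3, 7.7]
opening: 0.0001
grasp_force: 3.7
```

```bash
python3 snap.py w6; python3 - <<'E'
from h import *; import pickle
for n in ("w6",):
    c=pickle.load(open(f"pics/{n}.pkl","rb")); im=cv2.imread(f"pics/{n}.png")
    hsv=cv2.cvtColor(im,cv2.COLOR_BGR2HSV); m=((hsv[...,0]>45)&(hsv[...,0]<90)&(hsv[...,1]>80)).astype(np.uint8)
    for v in (225,245): x=np.where(m[v,200:450])[0]; print(n,v,x.min()+200,x.max()+200)
    t=[np.where(m[100:300,u])[0].min()+100 for u in (255,390)]; print(t)
    W=unproj(c,[(243,t[0]),(401,t[1])],.0505); print(W,W.mean(0),np.degrees(np.arctan2(W[0,0]-W[1,0],W[0,1]-W[1,1])))
E
```

```text
6.875 [0.46   0.2328 0.2233] [-0.5319  0.3262  7.4025] 7.711896878087183e-06
[[ 0.9995 -0.0299  0.0022]
 [-0.0299 -0.9996  0.0012]
 [ 0.0022 -0.0012 -1.    ]]
w6 225 248 399
w6 245 246 397
[np.int64(199), np.int64(198)]
[[0.5075 0.2599 0.0505]
 [0.5061 0.2016 0.0505]] [0.5068 0.2308 0.0505] 1.3225033896936564
```

The board sits about 34 mm out and is aligned. I'm lifting off, opening, and moving over the overhang.

Call:
{"name": "play_rows", "arguments": {
  "steps": [0,0,-2,0,0,0,0,0,0,-12,0,0,0,0,0,0,-26,0,0,0,1,-13,0,0,0,0,0,1,-13,0,0,0,0,0,1,-13,0,0,0,0,0,1,0,0,0,0,0,0,1,0,0,0,0,0,0,1,0,0,0,0,0,0,1]
}}

```text
clock: 8.0
tcp_pos: [0.4209, 0.2337, 0.2619]
tool_rot: [[1.0, -0.03, -0.0], [-0.03, -1.0, -0.0], [-0.0, 0.0, -1.0]]
force: [0.4, 0.0, -0.1]
opening: 0.0857
grasp_force: 0.0
```

```bash
python3 snap.py w7;python3 -c "
from h import *
go([.4208,.2330,.2042],down(-1.5))"
```

```text
8.05 [0.4209 0.2337 0.2619] [ 0.0545 -0.1956  0.0649] 0.08544396601786167
[[ 0.9995 -0.0305 -0.0002]
 [-0.0305 -0.9995 -0.0004]
 [-0.0002  0.0004 -1.    ]]
shift mm [-0.064   0.6472 57.6536]
rot deg [ 0.0234  0.0103 -0.2488]
```

View pics/w7.png

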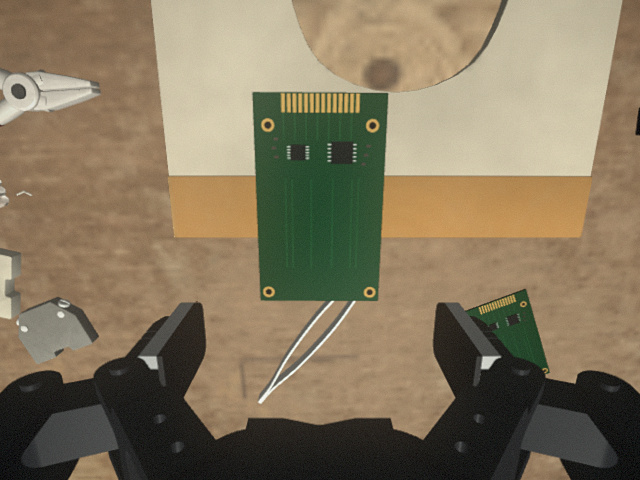

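The view shows the board at tip row 93 (u 253–388) and tail row 300 (u 261–379). The fixture edge is at row 237, and the fingers straddle the board symmetrically.

```bash
python3 - <<'E'
from h import *; import pickle
c=pickle.load(open("pics/w7.pkl","rb"))
W=unproj(c,[(253.5,93),(388,93),(260.5,300),(379,300)],.0504); print(W); print(W[:2].mean(0),W[2:].mean(0)); print(unproj(c,[(176,237.5),(580,237.5)],.0484))
E
```

```text
[[0.5077 0.2599 0.0504]
 [0.5059 0.2011 0.0504]
 [0.4091 0.2639 0.0504]
 [0.4073 0.2038 0.0504]]
[0.5068 0.2305 0.0504] [0.4082 0.2339 0.0504]
[[0.4427 0.3032 0.0484]
 [0.4367 0.1049 0.0484]]
```

Call:
{"name": "play_rows", "arguments": {
  "steps": [0.5,0,14,0,0,0,1,0,0.3,18,0,0,0,1,0,0,16,0,0,0,1,0,0,9.6,0,0,0,1,0,0,0,0,0,0,1,0,0,0,0,0,0,1]
}}

```text
clock: 8.8
tcp_pos: [0.4214, 0.2335, 0.205]
tool_rot: [[1.0, -0.03, 0.001], [-0.03, -1.0, 0.0], [0.001, -0.0, -1.0]]
force: [-0.6, 0.4, 0.8]
opening: 0.0855
grasp_force: 0.0
```

Call:
{"name": "play_rows", "arguments": {
  "steps": [0,0,0,0,0,0,0.78,0,0,0,0,0,0,0.74,0,0,0,0,0,0,0.72,0,0,0,0,0,0,0.7,0,0,0,0,0,0,0.6,0,0,0,0,0,0,0.6,0,0,0,0,0,0,0.6]
}}

```text
clock: 9.68
tcp_pos: [0.4213, 0.2334, 0.2049]
tool_rot: [[1.0, -0.03, 0.001], [-0.03, -1.0, 0.0], [0.001, -0.0, -1.0]]
force: [-1.4, -0.7, 4.1]
opening: 0.0572
grasp_force: 62.9
```

```bash
python3 snap.py w8
```

```text
9.725 [0.4213 0.2334 0.2048] [-1.036  -0.2309  4.1282] 0.05706927372921184
[[ 0.9995 -0.0302  0.0007]
 [-0.0302 -0.9995  0.0002]
 [ 0.0007 -0.0003 -1.    ]]
```

View pics/w8.png

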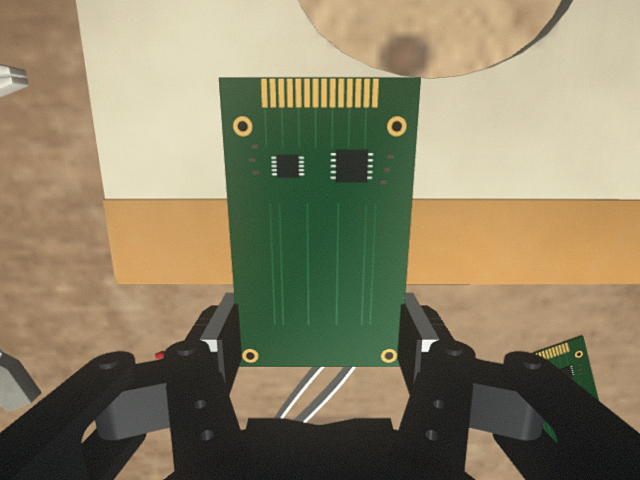

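The board is held symmetrically by its long edges, with the tip at row 78. I'm lifting it and moving beside the chassis to measure.

Call:
{"name": "play_rows", "arguments": {
  "steps": [0,0,-4,0,0,0,0.6,0,0,-16,0,0,0,0.6,4,12,-25,0,0,0,0.6,8,28,-25,0,0,0,0.6,12,40,-20,0,0,0,0.6,12,40,0,0,0,0,0.6,12,40,0,0,0,0,0.6,12,40,0,0,0,0,0.6,10,35,0,0,0,0,0.6,6,20,0,0,0,-7.2,0.6,0,0,0,0,0,-7.2,0.6,0,0,0,0,0,0,0.6]
}}

```text
clock: 11.22
tcp_pos: [0.4894, -0.0241, 0.295]
tool_rot: [[0.976, 0.217, 0.0], [0.217, -0.976, 0.0], [0.0, 0.0, -1.0]]
force: [-0.3, 0.7, 0.5]
opening: 0.0566
grasp_force: 63.8
```

Call:
{"name": "play_rows", "arguments": {
  "steps": [0,0,0,0,0,0,0.6,0,0,0,0,0,0,0.6]
}}

```text
clock: 11.48
tcp_pos: [0.4894, -0.0235, 0.2946]
tool_rot: [[0.976, 0.219, 0.0], [0.219, -0.976, -0.0], [0.0, 0.0, -1.0]]
force: [-0.4, 0.5, -0.1]
opening: 0.057
grasp_force: 63.8
```

```bash
python3 snap.py w9
```

```text
11.525 [ 0.4894 -0.0235  0.2946] [0.1658 0.3011 0.594 ] 0.05710555878857923
[[ 0.9758  0.2188  0.0002]
 [ 0.2188 -0.9758  0.    ]
 [ 0.0002  0.     -1.    ]]
```

View pics/w9.png

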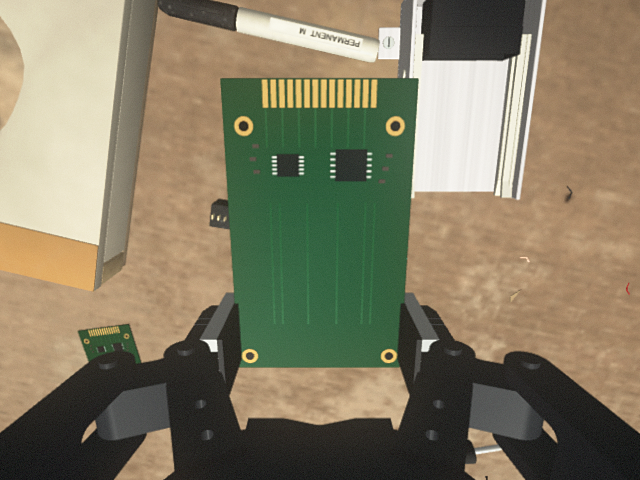

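The grip is unchanged: tip at row 78, board level. The board hides the left wall of the chassis, so I'll shift 45 mm left and measure numerically.

Call:
{"name": "play_rows", "arguments": {
  "steps": [-5,-22,0,0,0,0,0.6,-5,-23,0,0,0,0,0.6,0,0,0,0,0,0,0.6,0,0,0,0,0,0,0.6,0,0,0,0,0,0,0.6]
}}

```text
clock: 12.15
tcp_pos: [0.47, 0.0175, 0.2944]
tool_rot: [[0.976, 0.219, -0.0], [0.219, -0.976, -0.0], [-0.0, 0.0, -1.0]]
force: [0.4, 0.5, 0.2]
opening: 0.0571
grasp_force: 63.9
```

```bash
python3 snap.py wa; python3 - <<'E'
import cv2
im=cv2.imread("pics/wa.png")[60:240,420:640]
cv2.imwrite("pics/wab.png",cv2.resize(im,None,fx=3.3,fy=3.3,interpolation=cv2.INTER_CUBIC))
E
```

```text
12.2 [0.47   0.0175 0.2943] [-0.1215 -0.2734  0.4151] 0.056783887733347645
[[ 0.9759  0.2184 -0.0002]
 [ 0.2184 -0.9759 -0.0003]
 [-0.0003  0.0002 -1.    ]]
```

View pics/wab.png

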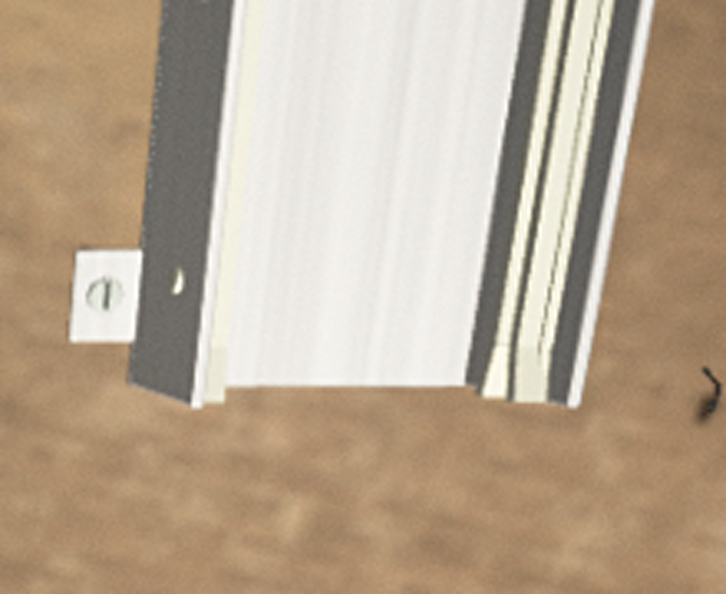

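The crop shows the chassis front wall-top outer corners at crop (191,406) and (578,406). The upper ends of the edges are at (232,0) and (655,0).

```bash
python3 - <<'E'
from h import *; import pickle
c=pickle.load(open("pics/wa.pkl","rb")); im=cv2.imread("pics/wa.png")
q=np.array([(191,406),(578,406),(232,0),(655,0)])/3.3+[420,60]
W=unproj(c,q,.034); print(W); m=(W[0]+W[1])/2; print("mouth",m,np.linalg.norm(W[0]-W[1]))
for a,b in ((0,2),(1,3)): d=W[b]-W[a]; print("yaw",np.degrees(np.arctan2(d[1],d[0])))
d=W[0]-W[1]; print("front yaw",np.degrees(np.arctan2(-d[0],d[1])))
hsv=cv2.cvtColor(im,cv2.COLOR_BGR2HSV); g=((hsv[...,0]>45)&(hsv[...,0]<90)&(hsv[...,1]>80)).astype(np.uint8)
def edges(v): x=np.where(g[v,180:440])[0]; return [(x.min()+179.5,v),(x.max()+180.5,v)]
tip=np.mean([np.where(g[50:300,u])[0].min()+49.5 for u in (230,240,395,405)]); tail=np.mean([np.where(g[300:400,u])[0].max()+300.5 for u in (290,300,320,340,350)])
s=r.get_state(); T=s["tcp_pos"];A=s["tool_rot"]; z=T[2]-.1544
u=[np.mean(edges(v),0) for v in (100,270)]
B=unproj(c,[(320,tip),(320,tail)]+u+edges(100)+edges(270),z)
print(tip,tail,u); L=(B-T)@A; print("tool frame",L*1e3)
print("board yaw in tool deg",np.degrees(np.arctan2(L[2,1]-L[3,1],L[2,0]-L[3,0])), "len",L[0,0]-L[1,0],"w",np.linalg.norm(L[4]-L[5]),np.linalg.norm(L[6]-L[7]))
E
```

```text
[[ 0.5294 -0.0656  0.034 ]
 [ 0.545  -0.1341  0.034 ]
 [ 0.5949 -0.0503  0.034 ]
 [ 0.611  -0.1194  0.034 ]]
mouth [ 0.5372 -0.0999  0.034 ] 0.07029492429234523
yaw 13.115166478899841
yaw 12.579684542705914
front yaw 12.792996178306202
78.5 366.5 [array([319.5, 100. ]), array([319., 270.])]
tool frame [[ 85.6971   0.3598 154.3781]
 [-12.363    0.4433 154.4033]
 [ 79.6686   0.2148 154.3796]
 [ 25.3212   0.0722 154.3935]
 [ 79.7079 -28.9129 154.3726]
 [ 79.7155  29.3348 154.3865]
 [ 25.3    -29.2241 154.3865]
 [ 25.3228  29.3599 154.4005]]
board yaw in tool deg 0.15031902172166364 len 0.09806010888779833 w 0.05824773832356124 0.058583962926598815
```

```bash
python3 - <<'E'
from h import *; import pickle
c=dict(pickle.load(open("pics/wa.pkl","rb"))); s=r.get_state(); T=s["tcp_pos"];A=s["tool_rot"]
q=np.array([(191,406),(578,406),(232,0),(655,0)])/3.3+[420,60]
for dz in (0,.0018,.0024,.003):
    k=dict(c); k["position"]=np.array(c["position"])+[0,0,dz]
    W=unproj(k,q,.034); m=(W[0]+W[1])/2
    B=unproj(k,[(319.5,78.5),(319,366.5),(220,78.5),(419,78.5)],T[2]-.1544); L=(B-T)@A*1e3
    print(dz,"w",np.linalg.norm(W[0]-W[1]),"len",L[0,0]-L[1,0],"mouth",m,"tip,tail",L[0],L[1])
    a=np.radians(12.8); d=np.array([np.cos(a),np.sin(a),0]); n=np.array([-np.sin(a),np.cos(a),0])
    Rt=down(12.8-.15*-1)
    tip=L[0]/1e3
    for back in (.03,):
        P=m-d*back-Rt[:,:2]@tip[:2]; P[2]=.1772; print("  target",P); go(P,Rt)
E
```

```text
0 w 0.07029492429234523 len 98.0602981625137 mouth [ 0.5372 -0.0999  0.034 ] tip,tail [ 85.6971   0.2119 154.378 ] [-12.3632   0.0773 154.4032]
  target [ 0.4244 -0.1255  0.1772]
shift mm [-75.6811 129.5233 117.1924]
rot deg [ 0.0137  0.0148 -0.3339]
0.0018 w 0.07084701835346516 len 99.49251392365099 mouth [ 0.5372 -0.1009  0.034 ] tip,tail [ 85.8953   0.2128 154.378 ] [-13.5972   0.0762 154.4035]
  target [ 0.4242 -0.1266  0.1772]
shift mm [-76.1314 130.5366 117.1928]
rot deg [ 0.0137  0.0148 -0.3339]
0.0024 w 0.0710310497071718 len 99.96991917736342 mouth [ 0.5372 -0.1013  0.034 ] tip,tail [ 85.9614   0.2131 154.378 ] [-14.0086   0.0759 154.4036]
  target [ 0.4241 -0.127   0.1772]
shift mm [-76.2815 130.8743 117.1929]
rot deg [ 0.0137  0.0148 -0.3339]
0.003 w 0.07121508106087845 len 100.44732443107586 mouth [ 0.5372 -0.1016  0.034 ] tip,tail [ 86.0274   0.2134 154.3779] [-14.4199   0.0755 154.4037]
  target [ 0.424  -0.1273  0.1772]
shift mm [-76.4316 131.2121 117.193 ]
rot deg [ 0.0137  0.0148 -0.3339]
```

Call:
{"name": "play_rows", "arguments": {
  "steps": [-15,8,0,0,0,0,0.6,-30,25,0,0,0,0,0.6,-16.3,30,10,0,0,-0.3,0.6,0,35,25,0,0,0,0.6,0,24,30,0,0,0,0.6,0,8.9,25,0,0,0,0.6,0,0,17,0,0,0,0.6,0,0,8.2,0,0,0,0.6,0,0,0,0,0,0,0.6,0,0,0,0,0,0,0.6,0,0,0,0,0,0,0.6]
}}

```text
clock: 13.58
tcp_pos: [0.4394, -0.123, 0.1801]
tool_rot: [[0.974, 0.225, 0.002], [0.225, -0.974, -0.0], [0.002, 0.0, -1.0]]
force: [0.1, 0.1, -0.8]
opening: 0.057
grasp_force: 63.9
```

```bash
python3 snap.py wb; python3 - <<'E'
from h import *; import pickle
c=pickle.load(open("pics/wb.pkl","rb")); c=dict(c); c["position"]=np.array(c["position"])+[0,0,.0024]
im=cv2.imread("pics/wb.png"); go([.4241+.01463,-.127+.0033,.1772],down(12.9))
a=np.radians(12.8); d=np.array([np.cos(a),np.sin(a),0]); n=np.array([-np.sin(a),np.cos(a),0]); m=np.array([.5372,-.1013,.034])
P=[m+n*.0355,m-n*.0355,m+n*.0355+d*.02,m-n*.0355+d*.02]; print(proj(c,P))
g=cv2.cvtColor(im,cv2.COLOR_BGR2GRAY)
for v in (5,12,20): print(v, np.r_[np.array2string(g[v,150:260:2],max_line_width=300)], np.array2string(g[v,380:490:2],max_line_width=300))
E
```

```text
13.625 [ 0.4393 -0.123   0.1799] [-0.3506  0.4092 -1.3297] 0.05716243653807163
[[ 0.9744  0.2247  0.0012]
 [ 0.2247 -0.9744 -0.    ]
 [ 0.0012  0.0003 -1.    ]]
shift mm [-0.7108  0.5511  2.7309]
rot deg [ 0.0163 -0.0696  0.0876]
[[191.401   19.8778]
 [451.8987  20.8694]
 [185.3056 -65.0646]
 [458.7823 -63.9835]]Traceback (most recent call last):
  File "<stdin>", line 7, in <module>
    mymat = matrixlib.bmat(key, frame.f_globals, frame.f_locals)
    return matrix(_from_string(obj, glob_dict, loc_dict))
                  ~~~~~~~~~~~~^^^^^^^^^^^^^^^^^^^^^^^^^^
    raise NameError(f"name {col!r} is not defined") from None
NameError: name '[141' is not defined
```

```bash
python3 snap.py wc; python3 - <<'E'
from h import *; import pickle
c=dict(pickle.load(open("pics/wc.pkl","rb"))); c["position"]=np.array(c["position"])+[0,0,.0024]
im=cv2.imread("pics/wc.png"); go([.4241+.01463,-.127+.0033,.1772],down(12.9))
a=np.radians(12.8); d=np.array([np.cos(a),np.sin(a),0]); n=np.array([-np.sin(a),np.cos(a),0]); m=np.array([.5372,-.1013,.034])
print(proj(c,[m+n*.0355,m-n*.0355,m+n*.0355+d*.004,m-n*.0355+d*.004]))
g=cv2.cvtColor(im,cv2.COLOR_BGR2GRAY)
for v in (6,14):
  for lo in (170,425): print(v,lo,*g[v,lo:lo+44])
for u in (192,196,446,450): print(u,*g[0:40,u])
E
```

```text
13.675 [ 0.4392 -0.1231  0.1798] [-0.8268 -1.1818 -0.4038] 0.057145037703755945
[[ 0.9744  0.2247  0.001 ]
 [ 0.2247 -0.9744 -0.    ]
 [ 0.001   0.0003 -1.    ]]
shift mm [-0.6429  0.5103  2.5866]
rot deg [ 0.0145 -0.0547  0.0825]
[[191.0189  19.2005]
 [452.0551  20.151 ]
 [189.8192   2.7893]
 [453.4016   3.7551]]
6 170 156 157 152 156 157 161 196 237 242 241 240 241 241 241 243 244 240 234 238 240 240 236 222 187 131 105 109 113 109 107 152 220 237 234 234 235 233 235 233 233 234 234 232 234
6 425 235 237 235 234 234 234 235 233 234 237 227 160 113 111 115 113 108 140 211 238 244 244 242 239 233 218 236 246 245 246 245 247 246 246 245 224 166 144 150 155 155 159 154 157
14 170 153 153 150 151 155 155 151 152 161 168 171 171 172 173 168 160 198 238 238 241 242 243 238 218 169 112 104 107 110 104 129 215 239 237 234 234 233 234 233 234 235 234 235 235
14 425 235 235 234 235 236 233 236 236 237 239 225 136 110 113 111 107 118 185 233 240 244 243 240 236 228 224 236 245 245 246 246 243 247 230 178 155 145 147 152 147 145 148 149 150
192 206 210 213 214 218 219 222 223 226 225 226 229 230 229 238 241 245 218 202 204 202 171 150 149 147 151 149 151 151 152 155 150 156 153 154 156 155 155 160 157
196 110 109 115 113 111 107 109 108 112 111 111 107 108 107 104 111 125 145 166 180 197 208 205 202 180 150 144 149 147 149 150 155 152 153 156 156 153 159 158 160
446 244 241 242 243 242 243 244 244 244 243 243 244 244 244 243 247 249 244 208 192 165 152 154 160 154 157 159 158 157 154 162 155 160 161 157 164 159 162 162 162
450 224 223 222 218 217 218 218 222 221 222 221 211 229 233 224 217 192 155 152 151 153 148 155 153 155 151 153 154 155 154 154 152 154 152 152 153 157 153 156 153
```

Call:
{"name": "play_rows", "arguments": {
  "steps": [0,-0.4,0,0,0,0,0.6,0,0,0,0,0,0,0.6,0,0,0,0,0,0,0.6]
}}

```text
clock: 14.05
tcp_pos: [0.439, -0.1228, 0.1792]
tool_rot: [[0.975, 0.224, -0.0], [0.224, -0.975, -0.0], [-0.0, 0.0, -1.0]]
force: [-0.5, -0.3, -0.7]
opening: 0.057
grasp_force: 63.9
```

```bash
python3 -c "
from h import *
s=r.get_state();print(s['tcp_pos'],s['force'],s['tool_rot']);go([.4241+.01463,-.127+.0033,.1772],down(12.9))"
```

```text
[ 0.439  -0.1228  0.1792] [-0.5172 -0.283  -0.7129] [[ 0.9745  0.2244 -0.    ]
 [ 0.2244 -0.9745 -0.0001]
 [-0.0001  0.0001 -1.    ]]
shift mm [-0.4255  0.8093  2.0117]
rot deg [0.0059 0.0038 0.0664]
```

Call:
{"name": "play_rows", "arguments": {
  "steps": [0,0,2,0,0,0,0.6,0,0,0,0,0,0,0.6,5,0,0,0,0,0,0.6,5,0,0,0,0,0,0.6,4,0,0,0,0,0,0.6,0,0,0,0,0,0,0.6,0,0,0,0,0,0,0.6]
}}

```text
clock: 14.92
tcp_pos: [0.4526, -0.1197, 0.1771]
tool_rot: [[0.975, 0.224, -0.0], [0.224, -0.975, -0.0], [-0.0, 0.0, -1.0]]
force: [-0.1, 0.2, -0.3]
opening: 0.0577
grasp_force: 63.9
```

```bash
python3 snap.py wd; python3 - <<'E'
from h import *; import pickle
im=cv2.imread("pics/wd.png"); g=cv2.cvtColor(im,cv2.COLOR_BGR2GRAY)
for v in (10,30,50):
  for lo in (170,420): print(v,lo,*g[v,lo:lo+50])
E
```

```text
14.975 [ 0.4525 -0.1197  0.1772] [-0.8197  0.7589  0.0332] 0.056629655792078994
[[ 0.9745  0.2244 -0.0002]
 [ 0.2244 -0.9745 -0.0001]
 [-0.0002  0.0001 -1.    ]]
10 170 137 143 139 141 159 212 226 225 225 226 225 228 226 222 216 221 224 226 229 217 198 172 124 92 98 99 100 97 97 169 229 234 233 232 234 234 203 190 223 236 234 233 233 232 234 231 233 233 235 234
10 420 233 233 234 233 234 234 234 235 233 234 235 215 186 233 235 232 233 235 240 206 107 98 103 101 97 98 123 183 215 226 228 228 225 219 195 188 221 232 234 232 231 233 235 224 165 131 127 131 128 130
30 170 141 137 140 137 136 143 181 223 228 227 228 228 224 216 203 208 219 225 226 228 224 217 188 154 106 95 101 98 98 91 127 222 239 235 233 234 236 237 186 223 236 235 234 233 235 236 234 235 233 235
30 420 235 235 236 235 235 237 234 236 238 226 188 225 235 236 236 236 236 227 135 97 102 98 102 97 106 157 209 225 230 229 228 225 213 201 206 208 221 234 238 234 236 230 180 137 129 130 133 134 136 133
50 170 141 146 146 142 146 142 146 154 198 228 229 231 228 228 231 230 223 218 222 225 227 230 225 204 173 118 95 95 99 96 92 102 195 224 223 220 220 221 221 222 222 224 220 223 223 224 223 221 223 222
50 420 224 221 223 223 225 224 225 226 224 222 223 221 225 224 224 229 226 111 98 102 100 103 97 128 195 222 229 232 230 226 219 204 221 236 235 234 235 235 235 233 199 147 137 138 141 136 140 141 144 141
```

The alignment is within about 0.1 mm, so I'm inserting.

Call:
{"name": "play_rows", "arguments": {
  "steps": [3,0,0,0,0,0,0.6,3,0,0,0,0,0,0.6,3,0,0,0,0,0,0.6,3,0,0,0,0,0,0.6,3,0,0,0,0,0,0.6,0,0,0,0,0,0,0.6]
}}

```text
clock: 15.72
tcp_pos: [0.4674, -0.1163, 0.1772]
tool_rot: [[0.975, 0.224, 0.0], [0.224, -0.975, -0.0], [-0.0, 0.0, -1.0]]
force: [-0.0, -0.4, -0.4]
opening: 0.0573
grasp_force: 63.9
```

Call:
{"name": "play_rows", "arguments": {
  "steps": [4,0,0,0,0,0,0.6,4,0,0,0,0,0,0.6,4,0,0,0,0,0,0.6,4,0,0,0,0,0,0.6,4,0,0,0,0,0,0.6,0,0,0,0,0,0,0.6]
}}

```text
clock: 16.48
tcp_pos: [0.487, -0.1117, 0.1772]
tool_rot: [[0.974, 0.224, 0.0], [0.224, -0.974, -0.0], [0.0, 0.0, -1.0]]
force: [0.6, -0.5, -0.3]
opening: 0.0573
grasp_force: 63.9
```

Call:
{"name": "play_rows", "arguments": {
  "steps": [4,0,0,0,0,0,0.6,4,0,0,0,0,0,0.6,4,0,0,0,0,0,0.6,4,0,0,0,0,0,0.6,4,0,0,0,0,0,0.6,4,0,0,0,0,0,0.6,4,0,0,0,0,0,0.6,3,0,0,0,0,0,0.6,0,0,0,0,0,0,0.6,0,0,0,0,0,0,0.6]
}}

```text
clock: 17.73
tcp_pos: [0.517, -0.1048, 0.1773]
tool_rot: [[0.975, 0.224, 0.0], [0.224, -0.975, -0.0], [0.0, 0.0, -1.0]]
force: [0.4, 0.8, 0.6]
opening: 0.0567
grasp_force: 64.0
```

```bash
python3 snap.py we; python3 - <<'E'
from h import *
s=r.get_state(); m=np.array([.5372,-.1013,0]); a=np.radians(12.9); d=np.array([np.cos(a),np.sin(a),0])
print("tip in",(s["tcp_pos"]-m)@d+.086)
im=cv2.imread("pics/we.png"); hsv=cv2.cvtColor(im,cv2.COLOR_BGR2HSV); g=((hsv[...,0]>45)&(hsv[...,0]<90)&(hsv[...,1]>80))
for v in (100,200,270): x=np.where(g[v,180:440])[0]; print(v,x.min()+180,x.max()+180)
print(np.where(g[:,320])[0][[0,-1]])
E
```

```text
17.775 [ 0.517  -0.1049  0.1773] [-0.1764  1.0554  0.1743] 0.057055462580449426
[[ 0.9745  0.2244  0.0004]
 [ 0.2244 -0.9745 -0.    ]
 [ 0.0004  0.0001 -1.    ]]
tip in 0.06547149313222245
100 249 408
200 237 402
270 240 398
[108 366]
```

Call:
{"name": "play_rows", "arguments": {
  "steps": [0,0,0,0,0,0,0.75,0,0,0,0,0,0,0.85,0,0,0,0,0,0,1,0,0,0,0,0,0,1,0,0,0,0,0,0,1]
}}

```text
clock: 18.4
tcp_pos: [0.5169, -0.1048, 0.1772]
tool_rot: [[0.974, 0.224, -0.0], [0.224, -0.974, -0.0], [-0.0, 0.0, -1.0]]
force: [0.1, -0.1, 0.4]
opening: 0.0856
grasp_force: 0.0
```

```bash
python3 snap.py wf; python3 - <<'E'
from h import *
im=cv2.imread("pics/wf.png"); hsv=cv2.cvtColor(im,cv2.COLOR_BGR2HSV); g=((hsv[...,0]>45)&(hsv[...,0]<90)&(hsv[...,1]>80))
for v in (200,270,300): x=np.where(g[v,180:440])[0]; print(v,x.min()+180,x.max()+180)
print(np.where(g[:,320])[0][[0,-1]])
E
```

```text
18.45 [ 0.5169 -0.1049  0.1772] [-0.7828 -0.1425 -0.0792] 0.08533272658678855
[[ 0.9745  0.2243 -0.    ]
 [ 0.2243 -0.9745 -0.0001]
 [-0.      0.0001 -1.    ]]
200 236 402
270 240 399
300 235 403
[109 471]
```

Released and stable. Next I raise, back off, close, and lower behind the tail.

Call:
{"name": "play_rows", "arguments": {
  "steps": [0,0,-8,0,0,0,1,0,0,-16,0,0,0,1,0,0,-16,0,0,0,1,-14,0,0,0,0,0,0,-16,0,0,0,0,0,0,-14,0,0,0,0,0,0,0,0,0,0,0,0,0,0,0,0,0,0,0,0]
}}

```text
clock: 19.45
tcp_pos: [0.4741, -0.1147, 0.2174]
tool_rot: [[0.975, 0.224, 0.0], [0.224, -0.975, -0.0], [0.0, 0.0, -1.0]]
force: [-0.9, -0.0, 1.4]
opening: -0.0
grasp_force: 0.0
```

Call:
{"name": "play_rows", "arguments": {
  "steps": [0,0,8,0,0,0,0,0,0,14,0,0,0,0,0,0,8,0,0,0,0,0,0,0,0,0,0,0,0,0,0,0,0,0,0]
}}

```text
clock: 20.08
tcp_pos: [0.4742, -0.1147, 0.1874]
tool_rot: [[0.974, 0.224, 0.0], [0.224, -0.974, -0.0], [0.0, 0.0, -1.0]]
force: [0.3, -0.4, 0.3]
opening: -0.0001
grasp_force: 0.0
```

```bash
python3 snap.py wg; python3 - <<'E'
from h import *
s=r.get_state(); m=np.array([.5372,-.1013,0]); a=np.radians(12.9); d=np.array([np.cos(a),np.sin(a),0])
print("tcp axial",(s["tcp_pos"]-m)@d, "tip z", s["tcp_pos"][2]-.173)
im=cv2.imread("pics/wg.png"); hsv=cv2.cvtColor(im,cv2.COLOR_BGR2HSV); g=((hsv[...,0]>45)&(hsv[...,0]<90)&(hsv[...,1]>80))
for v in (100,200,230): x=np.where(g[v,180:440])[0]; print(v,x.min()+180,x.max()+180)
print([np.where(g[:,u])[0].max() for u in (270,280,355,365)])
E
```

```text
20.125 [ 0.4743 -0.1147  0.1876] [-1.3084  0.2301  0.3697] 0.0001087429111996006
[[ 0.9745  0.2245  0.0006]
 [ 0.2245 -0.9745 -0.0002]
 [ 0.0005  0.0004 -1.    ]]
tcp axial -0.06435294540361519 tip z 0.014624347815498512
100 238 401
200 234 403
230 236 401
[np.int64(462), np.int64(468), np.int64(245), np.int64(245)]
```

Call:
{"name": "play_rows", "arguments": {
  "steps": [5,0,0,0,0,0,0,5,0,0,0,0,0,0,4,0,0,0,0,0,0,3,0,0,0,0,0,0,3,0,0,0,0,0,0,3,0,0,0,0,0,0,3,0,0,0,0,0,0,3,0,0,0,0,0,0,3,0,0,0,0,0,0,0,0,0,0,0,0,0]
}}

```text
clock: 21.38
tcp_pos: [0.5054, -0.1075, 0.1872]
tool_rot: [[0.974, 0.224, 0.0], [0.224, -0.974, -0.0], [-0.0, 0.0, -1.0]]
force: [-0.2, 0.1, -0.1]
opening: 0.0001
grasp_force: 0.0
```

Call:
{"name": "play_rows", "arguments": {
  "steps": [1.5,0,0,0,0,0,0,1.5,0,0,0,0,0,0,1.5,0,0,0,0,0,0,0,0,0,0,0,0,0]
}}

```text
clock: 21.88
tcp_pos: [0.5097, -0.1065, 0.1873]
tool_rot: [[0.974, 0.224, 0.0], [0.224, -0.974, -0.0], [0.0, 0.0, -1.0]]
force: [-0.6, 0.0, 0.6]
opening: 0.0003
grasp_force: 0.0
```

Call:
{"name": "play_rows", "arguments": {
  "steps": [1,0,0,0,0,0,0,1,0,0,0,0,0,0,1,0,0,0,0,0,0,0,0,0,0,0,0,0]
}}

```text
clock: 22.38
tcp_pos: [0.5125, -0.106, 0.1872]
tool_rot: [[0.975, 0.224, -0.0], [0.224, -0.975, -0.0], [-0.0, 0.0, -1.0]]
force: [-2.6, -0.1, 1.6]
opening: -0.0
grasp_force: 1.4
```

Call:
{"name": "play_rows", "arguments": {
  "steps": [1,0,0,0,0,0,0,1,0,0,0,0,0,0,1,0,0,0,0,0,0,0,0,0,0,0,0,0]
}}

```text
clock: 22.88
tcp_pos: [0.5156, -0.1051, 0.1872]
tool_rot: [[0.974, 0.224, 0.0], [0.224, -0.974, -0.0], [0.0, 0.0, -1.0]]
force: [-1.8, -0.5, 0.3]
opening: 0.0
grasp_force: 0.9
```

```bash
cat > chk.py <<'E'
import sys
from h import *
s=r.get_state(); m=np.array([.5372,-.1013,0]); a=np.radians(12.9); d=np.array([np.cos(a),np.sin(a),0])
print("est tip in if touching",(s["tcp_pos"]-m)@d+.111, "push",s["force"]@d,s["force"])
im=vision.snapshot("wrist"); hsv=cv2.cvtColor(im,cv2.COLOR_BGR2HSV); g=((hsv[...,0]>45)&(hsv[...,0]<90)&(hsv[...,1]>80))
print("tail row",[np.where(g[:350,u])[0].max() for u in (260,270,350,365)])
E
python3 chk.py
```

```text
est tip in if touching 0.08908228824735673 push -1.853299297537147 [-1.7801 -0.5291  0.3351]
tail row [np.int64(291), np.int64(291), np.int64(291), np.int64(291)]
```

Contact springs are giving way. I'm continuing gently to the stop.

Call:
{"name": "play_rows", "arguments": {
  "steps": [1,0,0,0,0,0,0,1,0,0,0,0,0,0,1,0,0,0,0,0,0,0,0,0,0,0,0,0]
}}

```text
clock: 23.42
tcp_pos: [0.5185, -0.1045, 0.1872]
tool_rot: [[0.975, 0.224, 0.0], [0.224, -0.975, -0.0], [0.0, 0.0, -1.0]]
force: [-1.8, -0.5, 0.6]
opening: -0.0005
grasp_force: 0.9
```

Call:
{"name": "play_rows", "arguments": {
  "steps": [0.8,0,0,0,0,0,0,0.7,0,0,0,0,0,0,0,0,0,0,0,0,0,0,0,0,0,0,0,0]
}}

```text
clock: 23.92
tcp_pos: [0.5197, -0.1042, 0.1872]
tool_rot: [[0.975, 0.224, -0.001], [0.224, -0.975, -0.0], [-0.001, 0.0, -1.0]]
force: [-4.6, -1.2, 2.2]
opening: -0.0004
grasp_force: 2.2
```

Call:
{"name": "play_rows", "arguments": {
  "steps": [0.5,0,0,0,0,0,0,0,0,0,0,0,0,0,0,0,0,0,0,0,0]
}}

```text
clock: 24.3
tcp_pos: [0.5199, -0.1042, 0.1871]
tool_rot: [[0.975, 0.224, -0.002], [0.224, -0.975, -0.0], [-0.002, 0.0, -1.0]]
force: [-6.8, -1.3, 3.3]
opening: 0.0002
grasp_force: 3.2
```

Call:
{"name": "play_rows", "arguments": {
  "steps": [0.5,0,0,0,0,0,0,0,0,0,0,0,0,0,0,0,0,0,0,0,0]
}}

```text
clock: 24.68
tcp_pos: [0.5202, -0.1042, 0.1871]
tool_rot: [[0.975, 0.224, -0.003], [0.224, -0.975, -0.001], [-0.003, -0.0, -1.0]]
force: [-8.1, -1.8, 5.0]
opening: 0.0002
grasp_force: 4.1
```

```bash
python3 chk.py
```

```text
est tip in if touching 0.0937518659921419 push -8.284944046497879 [-8.0979 -1.7532  4.964 ]
tail row [np.int64(292), np.int64(292), np.int64(292), np.int64(292)]
```

Call:
{"name": "play_rows", "arguments": {
  "steps": [0.8,0,0,0,0,0,0,0,0,0,0,0,0,0,0,0,0,0,0,0,0]
}}

```text
clock: 25.1
tcp_pos: [0.5205, -0.1041, 0.187]
tool_rot: [[0.975, 0.224, -0.004], [0.224, -0.975, -0.001], [-0.004, -0.0, -1.0]]
force: [-11.1, -0.3, 5.7]
opening: -0.0003
grasp_force: 5.4
```

Call:
{"name": "play_rows", "arguments": {
  "steps": [-2,0,0,0,0,0,0,-8,0,0,0,0,0,0,-15,0,0,0,0,0,0,-15,0,0,0,0,0,0,0,0,-20,0,0,0,0,0,0,-40,0,0,0,0,0,0,-47,0,0,0,0,0,0,0,0,0,0,0,0,0,0,0,0,0,0,0,0,0,0,0,0,0]
}}

```text
clock: 26.35
tcp_pos: [0.4824, -0.1127, 0.293]
tool_rot: [[0.974, 0.224, -0.001], [0.224, -0.974, 0.0], [-0.001, -0.0, -1.0]]
force: [0.1, 0.7, -0.1]
opening: 0.0004
grasp_force: 0.0
```

```bash
python3 snap.py wh; python3 - <<'E'
from h import *; import pickle
c=dict(pickle.load(open("pics/wh.pkl","rb"))); c["position"]=np.array(c["position"])+[0,0,.0024]
im=cv2.imread("pics/wh.png"); hsv=cv2.cvtColor(im,cv2.COLOR_BGR2HSV); g=((hsv[...,0]>45)&(hsv[...,0]<90)&(hsv[...,1]>80))
a=np.radians(12.8); d=np.array([np.cos(a),np.sin(a),0]); n=np.array([-np.sin(a),np.cos(a),0]); m=np.array([.5372,-.1013,.022])
e=[proj(c,m+n*y-d*.006)[0] for y in (-.02,0,.02)]; print("expected tail px",e)
W=unproj(c,[(int(u),np.where(g[:int(v)+40,int(u)])[0].max()+.5) for u,v in e],.022); print("tail axial/lat mm",[(float((w-m)@d*1e3),float((w-m)@n*1e3)) for w in W])
E
```

```text
26.4 [ 0.4824 -0.1127  0.2931] [-0.0648  0.4611  0.143 ] -3.8057621469206126e-05
[[ 0.9745  0.2244 -0.0016]
 [ 0.2244 -0.9745 -0.0001]
 [-0.0016 -0.0002 -1.    ]]
expected tail px [array([353.6139, 163.0002]), array([321.0882, 162.8891]), array([288.563 , 162.7965])]
tail axial/lat mm [(-5.697972863961189, -19.61434012093391), (-5.76417377090304, 0.05523263842532103), (-5.821016809527536, 20.3428801492329)]
```

```bash
python3 -c "
from plant import r
print(r.sign_off())"
```

```text
the job is handed in; nothing more can be done
None
```

The board is seated in the chassis: its plain end measures about 6 mm out of the front, it stopped firmly at an 11 N push, the robot is clear of it, and the job was handed in at about 26 s (no verdict returned).

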